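# Load a culture flask on the imaging microscope and snap its toggle clamp shut

### The job

Load the culture flask onto the microscope's stage: lay it flat in the holder under the lamp head, label up, its flat base end up against the end stop and its cap towards the front of the microscope, and let go of it. Then flip the toggle clamp's lever over outwards until it snaps closed and the clamp holds the flask against the side fence. Do not bump the lamp head, and leave the other things on the bench where they are.

Things in the scene. Friction and masses are not known exactly. Their poses are not given: they have to be found in the camera images.
- imager: Compact inverted imaging microscope, fixed on the bench, white housing 270 (x) by 330 (y) mm; black stage plate on top, upper face 112 mm above the bench. Origin: centre of the underside, on the optical axis; x points away from its front (the side with the key panel), y to its left, z up. On its right a white lamp column 60 by 50 mm: centre x +12, y -137 mm, top 295 mm high.
- lamp: Lamp head fixed to the microscope, overhanging the holder: cylinder 48 mm in diameter on the optical axis (x = y = 0), 200 to 260 mm above the bench, its underside 88 mm over the stage. Above it the arm, 36 mm wide, 258 to 286 mm high, runs along y to the column. No room for a gripper held upright over the flask: lean it back to the front. Origin and axes as imager.
- holder_seat (a point): Where flask_center is when the flask sits correctly: on the optical axis, 13.5 mm above the stage, flask flat on the stage, side on the fence, base on the end stop, its x along this x. Axes as imager.
- side_fence (a point): Side fence of the holder: middle of the top edge of its inner face (25 mm to -y of the optical axis). Fixed aluminium bar 70 mm long along x, 8 mm wide, 8 mm high on the stage. Axes as imager.
- end_stop (a point): End stop of the holder, at its far end: middle of the top edge of its inner face (36 mm to +x of the optical axis). Fixed aluminium bar 48 mm long along y, 8 mm wide, 8 mm high. Axes as imager.
- pad_face (a point): Middle of the face of the clamp's rubber pad, opposite the fence: 34 mm wide (x), 7 mm high, 2.5 to 9.5 mm above the stage, on the plunger of the toggle clamp. Clamp open: 9.5 mm clear of a flask that touches the fence. As the lever closes it comes forward (-y) 12 mm and, on its own spring, pushes the flask to the fence with about 7 N. Axes as imager.
- flask_center (a point): Centre of the body (half-way up) of the loose clear plastic culture flask. It lies flat on the bench, paper label up: body a box 72 (x) by 50 (y) by 27 mm high centred here; shoulder, neck and a round white cap 24 mm in diameter follow on its -x side, out to x = -68 mm. x points from the cap to the flat base end, z up. About 50 g.
- clamp_lever (a joint): Lever angle about point lever_pivot, rad. 0 = open: it stands up, leaning 0.26 inwards (-y of the microscope); grows as it is flipped outwards (+y) and down. A spring resists, most near 0.75 (about 0.5 N m: 9 N at 55 mm from the pivot), up to the high point near 1.45; past it the spring throws it to its stop at 1.83, lying level outwards: closed. Let go before the high point, it springs back.
- lever_pivot (a point): Axis of the lever, along the microscope's x, 16 mm above the stage, at x -20, y +95 mm of the microscope, fixed to it, between two steel cheeks 28 mm high (the clamp's foot covers x -38 to -2, y 55 to 119 mm). Axes as imager.
- lever_tip (a point): On the lever, 72 mm from its pivot, moving with it: near the end of a plain round steel grip, 12 mm thick, that runs from 30 to 78 mm from the pivot. The lever swings in a plane across the microscope (its y, z).
- bottle: White plastic jar, 68 mm in diameter and 130 mm high, a bystander. Origin: centre of its underside.
- tip_box: Closed pipette tip box, 87 by 124 by 59 mm high, a bystander. Origin: centre of its underside.
- lead_ring: Coated flask weight, a ring 84 mm in outer diameter and 22 mm high lying on the bench, a bystander. Origin: centre of its underside.

How it is judged (in metres and radians):
On the way, in this order (a step that is already met when the one before it is completed fails the run):
1. the flask lies flat in the holder, within 7 mm of the end stop and between fence and pad, cap to the front, let go, with the lever still open (x of flask_center in the frame of holder_seat between -0.007 and 0.003 m and y of flask_center in the frame of holder_seat between -0.003 and 0.0125 m and z of flask_center in the frame of holder_seat between -0.003 and 0.002 m and contact force between flask and the fingers below 0.2 N and value of joint clamp_lever below 0.3 rad), for 0.2 s.
2. the lever is past its high point and down on its stop (value of joint clamp_lever above 1.7 rad), for 0.2 s.
At the end, for the whole second after the job is handed in: The lever is down on its stop (over 1.7 rad) and the clamp holds the flask flat on the stage (height within 3 mm), its side on the fence (within 2.5 mm, square within 0.06 rad), its base within 7 mm of the end stop, cap to the microscope's front, at rest (value of joint clamp_lever above 1.7 rad and x of flask_center in the frame of holder_seat between -0.007 and 0.003 m and y of flask_center in the frame of holder_seat between -0.0025 and 0.0025 m and z of flask_center in the frame of holder_seat between -0.003 and 0.002 m and angle between the x axis of flask_center and the x axis of holder_seat, either way round below 0.06 rad and angle between flask_center's own z axis and vertical below 0.06 rad and contact force between flask and imager above 2 N and linear speed of flask below 0.01 m/s); the robot touches nothing.
It fails at once if the lamp head is bumped (over 5 N) (contact force between lamp and anything else above 5 N).
It fails at once if a bystander is moved by more than 20 mm (distance of any of bottle, tip_box, lead_ring from where it was at the start of the episode above 0.02 m).
It also fails if it takes over 48 s, if anything falls off the work surface, if the arm or the gripper's body presses on something with over 40 N, if the wrist force passes 120 N, or if a joint passes its speed limit or range.

### The arm

A 7-joint arm with a two-finger parallel gripper is mounted at the origin on the work surface. World frame = base frame: x ahead of the robot, y to its left, z up, the work surface at z = 0. Lengths are in mm, angles in rad, forces in N, time in s.
With the tool pointing down it reaches from about 400 to 875 mm from the base axis. Payload 4.4 kg.
Tool frame: the origin (TCP) lies at the very end of the fingers, on their centre line; the grasp point (between the pads) lies 19 mm behind it; z points along the fingers, y is the direction in which the jaws open and shut (so a half turn about z gives the same grasp; the last joint's range is limited). The gripper opens to 85 mm and grips with 20 to 120 N. Pads are 22 mm wide; open, the fingers measure 114 mm over their backs; the gripper's body (76 mm by 85 mm) begins 54 mm behind the grasp point. The pads swing forward as they close: fully open they stand 13 mm farther back than shut.
Start: joints at [-1.291, 0.628, 0.038, 1.517, -0.027, 0.996, -0.02], TCP at [220.293, 611.546, 202.513] pointing down, gripper open.
Joint ranges: [-3.06, 3.06], [-0.37, 2.12], [-1.25, 1.32], [0.18, 2.47], [-1.1, 4.24], [0.23, 1.98], [-2.94, 2.94]. Speed limits (rad/s): [2.57, 2.57, 3.14, 3.14, 3.14, 3.14, 3.14].

### API

Orientations are given as [roll, pitch, yaw] about the fixed x, y, z axes, in that order (R = Rz(yaw) Ry(pitch) Rx(roll)).
In Python, from cell import ctrl, eyes gives the robot as it stands.
- The arm moves only by the tool move_arm, never from a script. Its argument "increments" is a list of rows, each a list of 6 numbers: the shift along the tool's x, y, z in cm, then the turn, a rotation vector about the tool's x, y, z in degrees. In form: [[x, y, z, wx, wy, wz], ...]. A call has 1 to 20 rows; each row is the pose to reach, as a shift and turn from the pose commanded when the call began, along the tool's axes at that moment; what a row does not reach only later rows make up. A row lasts 1/10 s, in which the tool goes at most 50 mm and 8.59 degrees, less where a joint would pass 70% of its speed; a pose out of reach is approached as far as the arm can. A call with a gripper value outside its range is refused whole. "grip" is the opening, from -1 (shut) to 1 (fully open), set as the call begins (left out, the last holds). The fingers move at their own pace and stop on an object; the grip force is fixed at half the most. Time passes only in rows, so rows that repeat a pose let the fingers close. It gives the time, the measured TCP pose, the force and the opening at its end, in the units of the state.
- ctrl.read_state(): the state, without advancing time (a new reading comes with each control period).
- eyes.get_image(name): name is "scene" or "top" or "wrist"; returns the picture (480x640x3 uint8, red, green, blue); there is no depth.
- eyes.calibration(name): a dict with "fx", "fy", "cx", "cy" (pixels), "pose" (4x4, takes a point from camera to world coordinates); the wrist camera has in their place "tool_from_camera" (4x4, takes a point from camera to tool coordinates, whose origin is the TCP and whose axes are the flange's). Camera axes: x right, y up, looking along -z (the intrinsics and any distortion apply to the point x, -y, -z); pixel columns grow to the right and rows downward; lengths in mm; the calibration is good to about 2 mm. A picture is of the moment at which its call begins: read the wrist's pose just before it. calibration takes no time and is no camera call.
- ctrl.finish_job(): hands the job in, once; it reports no verdict.
The state is a dict: "clock": time; "qpos": joint angles; "qd": joint speeds; "tau": joint torques, N m; "eef_pos": TCP position; "tool_rot": TCP orientation; "force": force on the tool from outside, world axes, zero at the start; "torque": the same for the moment, N m; "width": finger opening in mm.
Only numpy, scipy, OpenCV 4.12 (cv2) and the standard library are available. Lean on these libraries where they do the work, as an engineer would, in place of code of your own. Each camera call takes 0.05 s, during which the arm holds its last target. There are 200 camera calls.

## Working session

There is one attempt and no reset: what is moved stays moved. The work goes in short steps, Python scripts to look and compute and a tool call to move; the robot and the scene stay as the last step left them, time stands still between calls to the robot, and variables do not carry over. Pictures are saved under pics/ and viewed, about 8 in all and at most 12, crops included, and the job is handed in when it is done.

Besides the shell and the picture viewer there is one more tool, called after "Call:" by a JSON object that holds its "name" and its "arguments", one argument or row to a line. move_arm: Moves the arm, as the interface text tells. Its arguments: {"type":"object","properties":{"increments":{"type":"array","items":{"type":"array","items":{"type":"number"}}},"grip":{"type":"number"}},"required":["increments"]}

```bash
ls; mkdir -p pics
python3 - <<'E'
from cell import ctrl, eyes
import cv2, numpy as np
s=ctrl.read_state(); print(s)
for n in ("scene","top"):
    im=eyes.get_image(n); cv2.imwrite(f"pics/{n}0.png",im[:,:,::-1]); c=eyes.calibration(n); print(n,c)
print(eyes.calibration("wrist"))
E
```

```text
pics
{'clock': 0.0, 'qpos': array([-1.29080235,  0.62933284,  0.03843592,  1.5183947 , -0.02704617,
        0.99626583, -0.0200393 ]), 'qd': array([-1.00265354e-03, -5.61994299e-04, -5.25456985e-06,  4.14826030e-04,
        8.35423512e-04,  1.45115114e-03, -3.09004866e-04]), 'tau': array([ 2.02513929e-04, -5.63420534e+01,  1.22689292e+00, -1.93450874e+01,
        1.11441925e-02,  1.04713466e-02,  1.03055774e-05]), 'eef_pos': array([220.03885413, 610.89822719, 201.58907229]), 'tool_rot': array([-3.13970909e+00, -1.76149694e-05,  2.79573851e+00]), 'force': array([ 0.01471803, -0.31265869,  0.55160699]), 'torque': array([-0.01071097,  0.00784631,  0.04760102]), 'width': 85.56297288174963}
scene {'fx': 623.9845881976813, 'fy': 623.9845881976813, 'cx': 321.38049770191594, 'cy': 243.80214585295138, 'pose': array([[ 6.13207827e-01, -4.77612764e-01,  6.29175817e-01,
         1.33348112e+03],
       [ 7.89617032e-01,  3.48505919e-01, -5.05023334e-01,
        -6.18995511e+02],
       [ 2.19340940e-02,  8.06492202e-01,  5.90837730e-01,
         9.04167706e+02],
       [ 0.00000000e+00,  0.00000
[... 274 characters left out ...]
01,  8.37067806e-03,  3.68432219e-02,
         5.57055570e+01],
       [ 3.74743264e-02,  9.53636307e-02,  9.94736876e-01,
         1.14780798e+03],
       [ 0.00000000e+00,  0.00000000e+00,  0.00000000e+00,
         1.00000000e+00]])}
{'fx': 339.4902746859698, 'fy': 339.4902746859698, 'cx': 318.39877358853386, 'cy': 240.25103149063648, 'tool_from_camera': array([[-3.33226575e-04,  9.55706662e-01,  2.94320684e-01,
         7.53622798e+01],
       [ 9.99999919e-01,  3.85093948e-04, -1.18273385e-04,
        -4.48411101e-01],
       [-2.26375776e-04,  2.94320620e-01, -9.55706713e-01,
        -1.72017703e+02],
       [ 0.00000000e+00,  0.00000000e+00,  0.00000000e+00,
         1.00000000e+00]])}
```

View pics/top0.png

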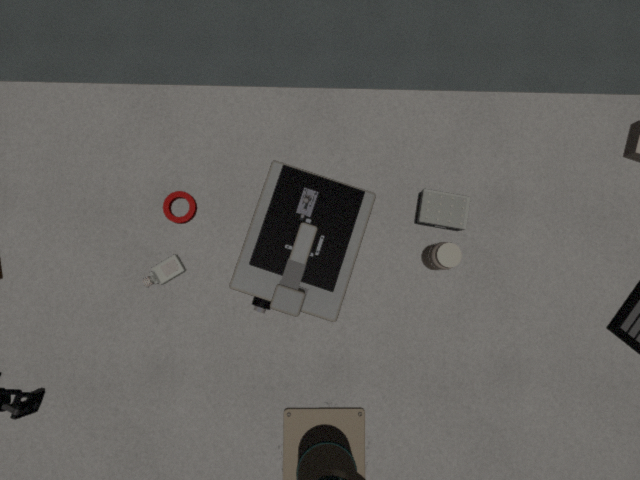

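View pics/scene0.png

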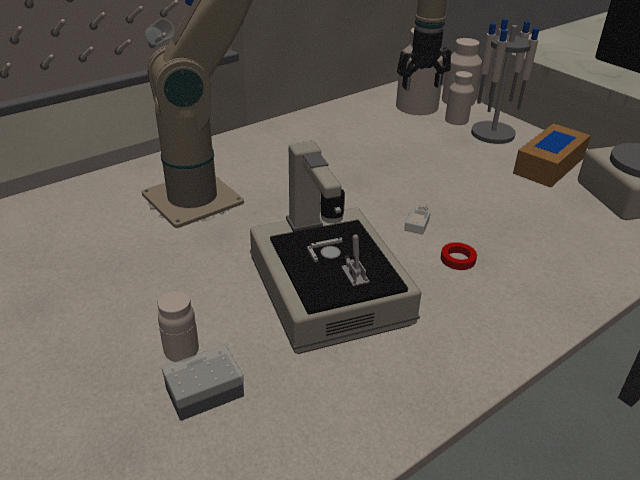

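Top view: the microscope is at about (303,241), its front to the left. The flask is at (168,270) with its cap to the lower left, and the bystanders are well clear. I'll enlarge both to get corners.

```bash
cat > h.py <<'E'
import numpy as np, cv2
from cell import ctrl, eyes
from scipy.spatial.transform import Rotation as R
def toolT(s=None):
    s=s or ctrl.read_state(); T=np.eye(4); T[:3,:3]=R.from_euler('xyz',s['tool_rot']).as_matrix(); T[:3,3]=s['eef_pos']; return T
def cam(n,T=None):
    c=eyes.calibration(n); return c,(c['pose'] if 'pose' in c else T@c['tool_from_camera'])
def ray(n,px,z,T=None):
    c,P=cam(n,T); px=np.atleast_2d(px).astype(float)
    d=np.c_[(px[:,0]-c['cx'])/c['fx'],-(px[:,1]-c['cy'])/c['fy'],-np.ones(len(px))]@P[:3,:3].T
    return P[:3,3]+d*((z-P[2,3])/d[:,2])[:,None]
def proj(n,X,T=None):
    c,P=cam(n,T); q=(np.atleast_2d(X)-P[:3,3])@P[:3,:3]
    return np.c_[c['cx']-c['fx']*q[:,0]/q[:,2],c['cy']+c['fy']*q[:,1]/q[:,2]]
def shot(n,f):
    im=eyes.get_image(n); cv2.imwrite(f'pics/{f}.png',im[:,:,::-1]); return im
E
python3 - <<'E'
from h import *
im=cv2.imread('pics/top0.png')
a=cv2.resize(im[150:330,220:385],None,fx=3,fy=3,interpolation=cv2.INTER_CUBIC)
b=cv2.resize(im[245:295,135:195],None,fx=5,fy=5,interpolation=cv2.INTER_CUBIC)
o=np.zeros((540,795,3),np.uint8); o[:540,:495]=a; o[:250,495:795]=b
cv2.imwrite('pics/c1.png',cv2.convertScaleAbs(o,alpha=1.4))
E
```

```text
(no output)
```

View pics/c1.png

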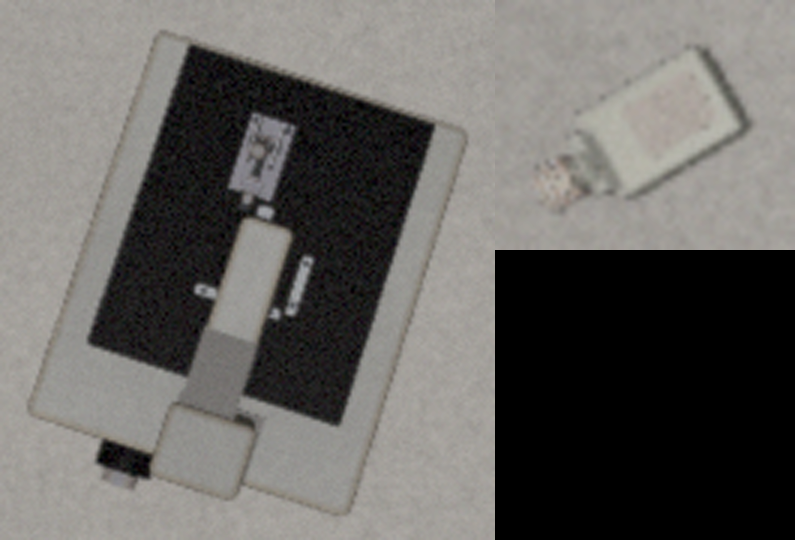

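Run:
```python
from h import *
C=lambda p:np.array(p)/3+[220,150]
pl=ray('top',C([[190,45],[435,124],[340,425],[89,343]]),112)
hs=ray('top',C([[158,31],[469,131],[345,516],[29,412]]),108)
print('plate',pl[:,:2].round(1),pl.mean(0)); print('sides',[np.linalg.norm(pl[i]-pl[i-1]).round(1) for i in range(4)])
print('hous',hs.mean(0),[np.linalg.norm(hs[i]-hs[i-1]).round(1) for i in range(4)])
for q in (pl,hs):
    for i in range(4):
        d=q[(i+1)%4]-q[i]; print(np.degrees(np.arctan2(d[1],d[0])).round(2),end=' ')
print()
es=ray('top',C([[307,258],[290,313],[300,286]]),120); print('endstop',es)
fe=ray('top',C([[196,290],[278,315]]),120); print('fence',fe)
ft=ray('top',C([[247,113],[297,125],[277,200],[230,190]]),115);print('foot',ft.mean(0))
F=lambda p:np.array(p)/5+[135,245]
fl=ray('top',F([[193,55],[237,130],[130,195],[83,128]]),27); print('flask',fl.round(1),fl.mean(0),[np.linalg.norm(fl[i]-fl[i-1]).round(1) for i in range(4)])
cap=ray('top',F([60,185]),13.5)[0]; print('cap',cap)
d=fl[:2].mean(0)-fl[2:].mean(0); print(np.degrees(np.arctan2(d[1],d[0])))
```

```text
plate [[701.9 105.9]
 [639.8 -92. ]
 [398.8 -15.7]
 [462.  182. ]] [550.64343688  45.0604746  112.        ]
sides [np.float64(251.6), np.float64(207.4), np.float64(252.7), np.float64(207.5)]
hous [521.27578975  55.00227998 108.        ] [np.float64(320.9), np.float64(264.2), np.float64(323.2), np.float64(260.7)]
-107.43 162.43 72.26 -17.6 -107.38 161.95 72.12 -17.43 
endstop [[529.76319775  11.21554678 120.        ]
 [486.27169838  24.39981273 120.        ]
 [507.58271425  16.63874671 120.        ]]
fence [[503.83457915  98.30290253 120.        ]
 [484.63901581  33.81802799 120.        ]]
foot [610.92768807  46.65192867 115.        ]
flask [[484.1 384.8  27. ]
 [446.3 361.4  27. ]
 [413.4 413.6  27. ]
 [446.9 438.4  27. ]] [447.66218596 399.54394045  27.        ] [np.float64(65.2), np.float64(44.5), np.float64(61.7), np.float64(41.7)]
cap [418.00816507 453.34823878  13.5       ]
-56.46166335894389
```

Call:
{"name": "move_arm", "arguments": {
  "increments": [
    [-2.9,-1.2,0.8,0,0,4],
    [-6,-2.5,1.7,0,0,8],
    [-10,-4.2,2.8,0,0,13],
    [-14,-6,4,0,0,19],
    [-18,-7.7,5.1,0,0,25],
    [-22,-9.4,6.3,0,0,31],
    [-25.5,-10.9,7.3,0,0,36],
    [-27.8,-11.9,8,0,0,39],
    [-28.6,-12.2,8.2,0,0,40],
    [-28.6,-12.2,8.2,0,0,40],
    [-28.6,-12.2,8.2,0,0,40]
  ],
  "grip": 1
}}

```text
clock: 1.2
eef_pos: [446.5, 401.7, 120.6]
tool_rot: [-3.141, -0.002, 2.101]
force: [-0.4, 0.3, -0.6]
width: 85.5
```

Run:
```python
from h import *
s=ctrl.read_state(); T=toolT(s); np.save('T1.npy',T); im=shot('wrist','w1'); print(s['clock'],s['qpos'].round(3),s['eef_pos'],s['tool_rot'])
```

```text
1.2 [-0.901  0.664  0.196  1.744 -0.18   0.751 -0.084] [446.49778625 401.68940859 120.61898665] [-3.14128324e+00 -1.73151892e-03  2.10062713e+00]
```

View pics/w1.png

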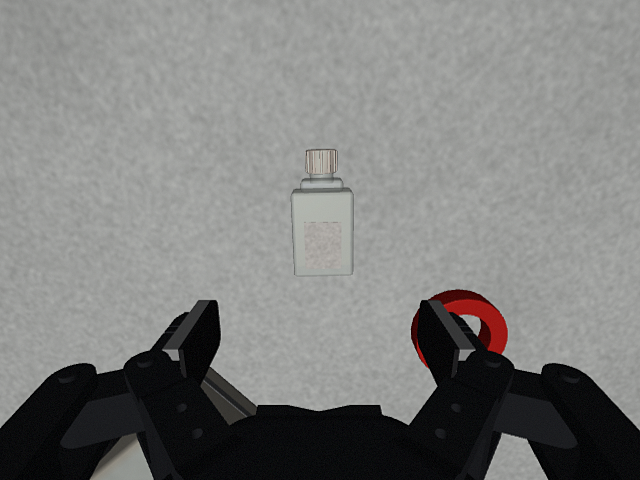

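Wrist view: the flask is nearly aligned with the tool. Its body corners are (292,191), (354,190), (353,274) and (295,275), and the cap is at (321,160), towards the camera.

Run:
```python
from h import *
T=np.load('T1.npy')
p=np.array([[292,191],[354,190],[353,274.5],[295,275]])
for z in (27,24):
    q=ray('wrist',p,z,T); print(q.round(1),[np.linalg.norm(q[i]-q[i-1]).round(1) for i in range(4)]); print(q.mean(0))
cap=ray('wrist',[321,161],18,T)[0];print('cap',cap)
q=ray('wrist',p,27,T); d=q[2:].mean(0)-q[:2].mean(0);print(np.degrees(np.arctan2(d[1],d[0])))
c=q.mean(0);d=c-cap;print(np.degrees(np.arctan2(d[1],d[0])), np.hypot(*d[:2]))
```

```text
[[411.1 420.1  27. ]
 [452.7 445.4  27. ]
 [489.9 384.4  27. ]
 [447.8 359.3  27. ]] [np.float64(71.1), np.float64(48.6), np.float64(71.4), np.float64(49.0)]
[450.37323122 402.29191947  27.        ]
[[411.2 419.6  24. ]
 [453.2 445.1  24. ]
 [490.8 383.5  24. ]
 [448.3 358.1  24. ]] [np.float64(71.9), np.float64(49.1), np.float64(72.2), np.float64(49.6)]
[450.84797645 401.57388948  24.        ]
cap [419.47526221 450.91818482  18.        ]
-58.751601630978925
-57.56741793732872 57.612482774650665
```

Call:
{"name": "move_arm", "arguments": {
  "increments": [
    [0.5,0,0.3,0,-4,0],
    [1.5,0,0.8,-0.1,-11,-0.2],
    [2.9,0.1,1.6,-0.1,-19,-0.3],
    [4.4,0.1,2.5,-0.2,-27,-0.4],
    [5.7,0.2,3.3,-0.3,-35,-0.6],
    [6.8,0.2,3.9,-0.3,-42,-0.7],
    [7.5,0.2,4.3,-0.4,-48,-0.8],
    [7.7,0.2,4.5,-0.4,-50,-0.85],
    [7.7,0.2,4.5,-0.4,-50,-0.85],
    [7.7,0.2,4.5,-0.4,-50,-0.85]
  ],
  "grip": 1
}}

```text
clock: 2.25
eef_pos: [412.1, 466.4, 76.9]
tool_rot: [3.14, 0.872, 2.111]
force: [1.2, 0.4, -0.9]
width: 85.6
```

```bash
cat >> h.py <<'E'
def to(p,T=None):
    "world target p -> tool-frame shift, cm"
    T=toolT() if T is None else T
    return ((np.array(p)-T[:3,3])@T[:3,:3]/10).round(2)
E
python3 - <<'E'
from h import *
s=ctrl.read_state(); T=toolT(s); print(s['clock'],s['qpos'].round(3)); print(T.round(3)); print(to([445.3,410.5,18]))
E
```

```text
2.25 [-1.525  1.171  0.588  1.296  0.17   1.291 -0.668]
[[-3.31000e-01  8.57000e-01  3.95000e-01  4.12141e+02]
 [ 5.52000e-01  5.15000e-01 -6.56000e-01  4.66411e+02]
 [-7.66000e-01  1.00000e-03 -6.43000e-01  7.69420e+01]
 [ 0.00000e+00  0.00000e+00  0.00000e+00  1.00000e+00]]
[ 0.33 -0.05  8.77]
```

Call:
{"name": "move_arm", "arguments": {
  "increments": [
    [0,0,1,0,0,0],
    [0,0,3,0,0,0],
    [0,0,5.2,0,0,0],
    [0,0,7.2,0,0,0],
    [0,0,8.5,0,0,0],
    [0,0,9,0,0,0],
    [0,0,9,0,0,0],
    [0,0,9,0,0,0]
  ]
}}

```text
clock: 3.05
eef_pos: [446.8, 409.3, 18.1]
tool_rot: [3.14, 0.871, 2.113]
force: [-0.0, 0.2, 0.7]
width: 85.3
```

Run:
```python
from h import *
s=ctrl.read_state(); T=toolT(s); print(s['clock'],s['qpos'].round(3),s['force']); print(to([445.3,410.5,18]),s['eef_pos']); np.save('T2.npy',T); shot('wrist','w2')
```

```text
3.05 [-1.478  1.217  0.586  1.427  0.184  1.096 -0.684] [-0.04548985  0.15341564  0.66199817]
[ 0.12 -0.06 -0.13] [446.75209577 409.29242244  18.11182814]
```

View pics/w2.png

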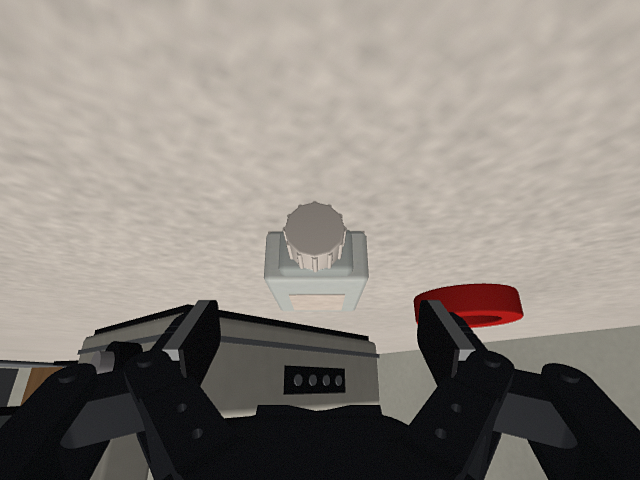

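Upside-down front view: the flask's cap is at (315,230) and its body is centred between the open fingers. The key panel at (315,380) confirms which side is the microscope's front.

Call:
{"name": "move_arm", "arguments": {
  "increments": [
    [0,0,0,0,0,0],
    [0,0,0,0,0,0],
    [0,0,0,0,0,0],
    [0,0,0,0,0,0],
    [0,0,0,0,0,0],
    [0,0,0,0,0,0],
    [0,0,0,0,0,0],
    [0,0,0,0,0,0],
    [0,0,0,0,0,0],
    [0,0,0,0,0,0]
  ],
  "grip": -1
}}

```text
clock: 4.1
eef_pos: [446.7, 408.4, 17.6]
tool_rot: [3.141, 0.873, 2.113]
force: [-0.9, 0.4, 0.5]
width: -0.0
```

Run:
```python
from h import *
s=ctrl.read_state(); T=toolT(s); print(s['clock'],s['width'],s['eef_pos'],s['tool_rot'],s['force']); np.save('T3.npy',T)
f=np.array([np.cos(np.radians(-58.7)),np.sin(np.radians(-58.7)),0]); print('tcp in flask',(T[:3,3]-[450.5,402,0])@f,(T[:3,3]-[450.5,402,0])@[-f[1],f[0],0])
# pre-place pose, lifting path
y=np.radians(-107.5);u=np.array([np.cos(y),np.sin(y),0]);v=np.array([-u[1],u[0],0]);O=np.array([521.,54.5,112])
for (a,b,c) in [(-120,4,60),(-3,4,20),(-3,4,1)]:
    rel=O+u*(a)+v*b+[0,0,c]; print((a,b,c),'flask',rel.round(1))
```

```text
4.1 -0.0007016907119300402 [446.65030171 408.38058139  17.64522363] [3.14148932 0.8726104  2.11346862] [-0.89570849  0.36874671  0.46286412]
tcp in flask -7.451935951934516 0.025425277178498126
(-120, 4, 60) flask [560.9 167.7 172. ]
(-3, 4, 20) flask [525.7  56.2 132. ]
(-3, 4, 1) flask [525.7  56.2 113. ]
```

Run:
```python
from h import *
shot('wrist','w3')
```

```text
(no output)
```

View pics/w3.png

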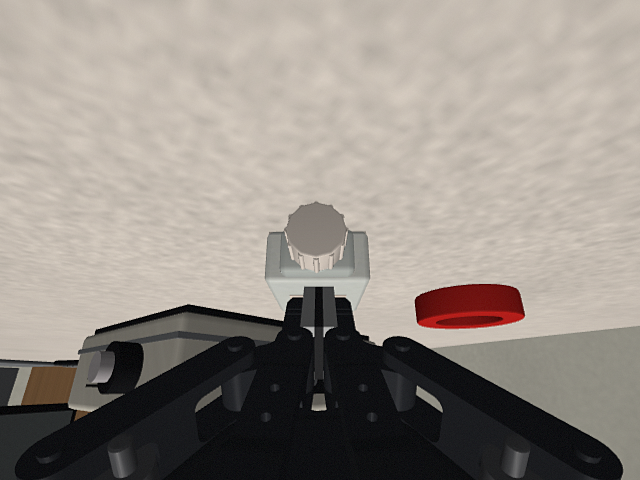

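Fingers closed with nothing between them. The flask's pixels have not moved (cap still at about (315,230)), and the tips are over its top face at (320,290). I'll project the assumed flask into this view to see the error.

Run:
```python
from h import *
T=np.load('T3.npy'); y=np.radians(-58.7); f=np.array([np.cos(y),np.sin(y),0]);g=np.array([-f[1],f[0],0]); C=np.array([450.5,402,13.5])
W=lambda a,b,c: C+f*a+g*b+np.array([0,0,c])
for n,p in dict(capend=(-68,0,0),fTl=(-36,25,13.5),fTr=(-36,-25,13.5),fBl=(-36,25,-13.5),bTl=(36,25,13.5),bTr=(36,-25,13.5)).items(): print(n,proj('wrist',W(*p),T).round(0))
print('tcp',proj('wrist',T[:3,3],T), 'tip upper/lower', proj('wrist',[T[:3,3]+T[:3,0]*11,T[:3,3]-T[:3,0]*11],T))
im=cv2.imread('pics/scene0.png') # placeholder none
shot('scene','s1')
im=cv2.imread('pics/s1.png'); q=proj('scene',[C,T[:3,3]]).round(0); print(q)
x,y0=q[0].astype(int); c=im[y0-75:y0+45,x-80:x+80]; cv2.imwrite('pics/s1c.png',cv2.convertScaleAbs(cv2.resize(c,None,fx=5,fy=5,interpolation=cv2.INTER_CUBIC),alpha=1.2))
```

```text
capend [[319. 223.]]
fTl [[374. 280.]]
fTr [[265. 280.]]
fBl [[370. 227.]]
bTl [[358. 311.]]
bTr [[281. 311.]]
tcp [[319.4753171  278.06123513]] tip upper/lower [[319.4847018  259.21182417]
 [319.46625314 296.2664332 ]]
[[417. 221.]
 [418. 218.]]
```

View pics/s1c.png

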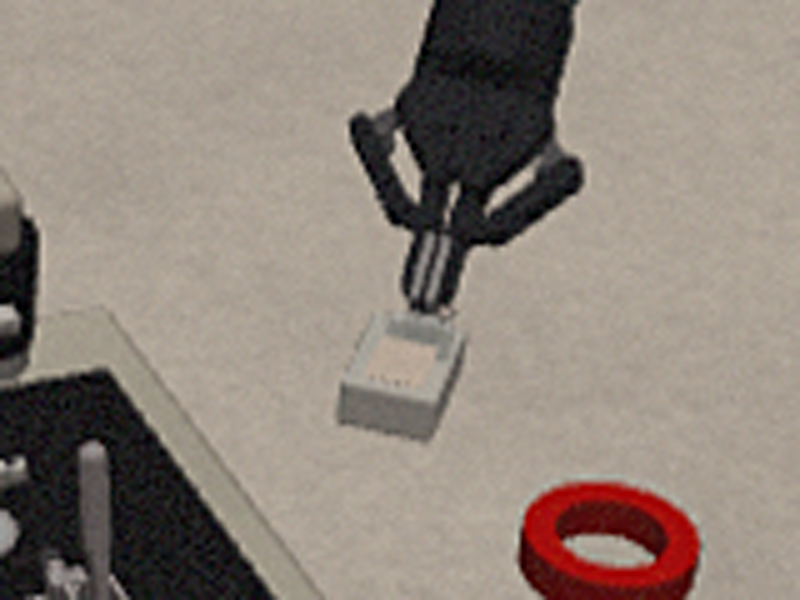

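Run:
```python
from h import *
T=np.load('T3.npy')
for v in (11,0,-11):
  for u in (0,10,20,30,40): print(v,u,proj('wrist',T[:3,3]+v*T[:3,0]-u*T[:3,2],T).round(0)[0],(proj('scene',T[:3,3]+v*T[:3,0]-u*T[:3,2])[0]-[337,146])*5)
print(eyes.calibration('scene')['pose'][:3,3])
```

```text
11 0 [319. 259.] [406.72525253 365.6550234 ]
11 10 [320. 266.] [411.72042369 347.7032053 ]
11 20 [320. 274.] [416.70319848 329.79593771]
11 30 [320. 282.] [421.67362297 311.933055  ]
11 40 [320. 292.] [426.63174305 294.11439236]
0 0 [319. 278.] [405.26069279 359.12559101]
0 10 [320. 286.] [410.2899053  341.06617954]
0 20 [320. 294.] [415.30655657 323.05187423]
0 30 [320. 304.] [420.31069361 305.0825063 ]
0 40 [320. 315.] [425.30236319 287.15790781]
-11 0 [319. 296.] [403.77709883 352.51129858]
-11 10 [320. 305.] [408.84081851 334.34300395]
-11 20 [320. 314.] [413.89180878 316.22038158]
-11 30 [320. 325.] [418.93011759 298.14325946]
-11 40 [320. 337.] [423.95579265 280.11146644]
[1333.48112435 -618.99551073  904.16770582]
```

The flask model matches the image, so the flask estimate is right. Two views put the real shut fingertips about 29 mm behind the reported TCP, and the fingers closed just above the body's front edge. I'll open, advance carefully along the tool axis by about that amount, and watch the force.

Call:
{"name": "move_arm", "arguments": {
  "increments": [
    [0,0,0,0,0,0],
    [0,0,0,0,0,0],
    [0,0,0,0,0,0],
    [0,0,0,0,0,0],
    [0,0,0,0,0,0],
    [0,0,0,0,0,0],
    [0,0,0.5,0,0,0],
    [0,0,1,0,0,0],
    [0,0,1.5,0,0,0],
    [0,0,2,0,0,0],
    [0,0,2.3,0,0,0],
    [0,0,2.3,0,0,0],
    [0,0,2.3,0,0,0]
  ],
  "grip": 1
}}

```text
clock: 5.5
eef_pos: [455.8, 393.3, 2.8]
tool_rot: [3.142, 0.873, 2.114]
force: [-0.2, 0.5, 1.0]
width: 85.5
```

Run:
```python
from h import *
s=ctrl.read_state(); print(s['clock'],s['force'],s['eef_pos'],s['width'])
im=shot('scene','s2')[:,:,::-1]
c=im[146:266,337:497]; cv2.imwrite('pics/s2c.png',cv2.convertScaleAbs(cv2.resize(c,None,fx=5,fy=5,interpolation=cv2.INTER_CUBIC),alpha=1.2))
```

```text
5.5 [-0.2297218   0.51335257  0.96061021] [455.76669967 393.33960743   2.81735526] 85.4920019850941
```

View pics/s2c.png

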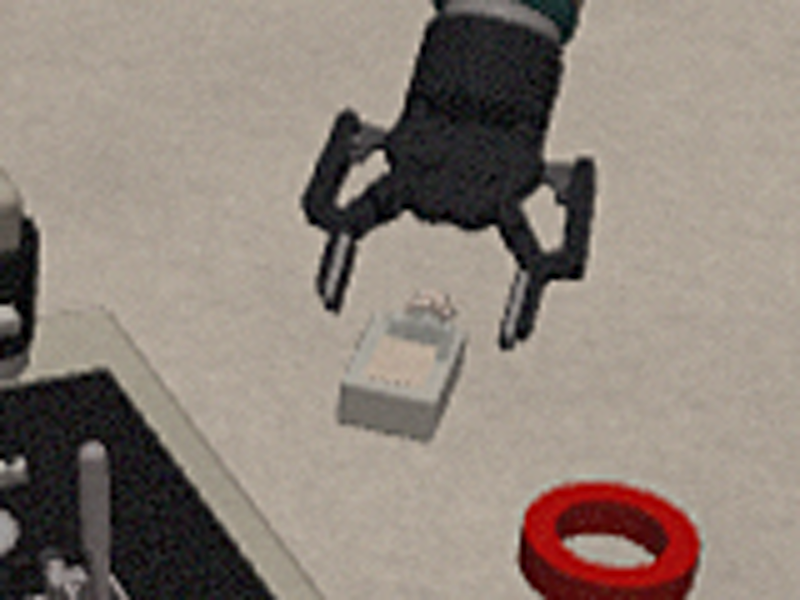

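Scene crop: the fingers straddle the flask with tips at (330,305) and (508,345). They are still a bit high and back, which confirms the offset. Advance 4 mm and close.

Call:
{"name": "move_arm", "arguments": {
  "increments": [
    [0,0,0.2,0,0,0],
    [0,0,0.4,0,0,0],
    [0,0,0.4,0,0,0],
    [0,0,0.4,0,0,0],
    [0,0,0.4,0,0,0],
    [0,0,0.4,0,0,0],
    [0,0,0.4,0,0,0],
    [0,0,0.4,0,0,0],
    [0,0,0.4,0,0,0]
  ],
  "grip": -1
}}

```text
clock: 6.45
eef_pos: [457.4, 390.7, 0.4]
tool_rot: [3.141, 0.873, 2.113]
force: [0.1, 0.1, 1.9]
width: 48.4
```

Run:
```python
from h import *
s=ctrl.read_state(); print(s['clock'],s['width'],s['force'],s['eef_pos'],s['tool_rot'],s['qpos'].round(2)); np.save('T4.npy',toolT(s)); shot('wrist','w4')
```

```text
6.45 48.38955535032728 [0.07283692 0.08421137 1.8772853 ] [4.57401628e+02 3.90706005e+02 4.29556478e-01] [3.14122289 0.87274756 2.1133212 ] [-1.46  1.24  0.59  1.46  0.19  1.04 -0.69]
```

Gripped at 48.4 mm. Before carrying, I'll fit a quick kinematic model to the recorded states, to check that the arm clears the lamp column.

```bash
cat > kin.py <<'E'
import numpy as np, itertools
from scipy.optimize import least_squares
from scipy.spatial.transform import Rotation as R
S=[([-1.29080235,.62933284,.03843592,1.5183947,-.02704617,.99626583,-.0200393],[220.04,610.9,201.59],[-3.13971,0,2.79574]),
([-.901,.664,.196,1.744,-.18,.751,-.084],[446.5,401.69,120.62],[-3.14128,-.00173,2.10063]),
([-1.525,1.171,.588,1.296,.17,1.291,-.668],[412.14,466.41,76.94],[3.14,.872,2.111]),
([-1.478,1.217,.586,1.427,.184,1.096,-.684],[446.75,409.29,18.11],[3.14,.871,2.113]),
([-1.46,1.24,.59,1.46,.19,1.04,-.69],[457.4,390.7,.43],[3.14122,.87275,2.11332])]
def fk(q,p,s,pts=False):
    h,L1,L2,L3,o1,o7,a,b=p; r=lambda ax,t:R.from_euler(ax,t)
    P=[np.zeros(3)]; Q=r('z',s[0]*q[0]+o1); X=Q.apply([0,0,h]); P.append(X)
    Q=Q*r('y',q[1])*r('z',s[1]*q[2]); X=X+Q.apply([a,0,L1]); P.append(X)
    Q=Q*r('y',q[3])*r('z',s[2]*q[4]); X=X+Q.apply([b,0,L2]); P.append(X)
    Q=Q*r('y',q[5])*r('z',s[3]*q[6]+o7); X=X+Q.apply([0,0,L3]); P.append(X)
    return (np.array(P),Q) if pts else (X,Q)
def fit():
    best=None
    for s in itertools.product((1,-1),repeat=4):
      for o7 in (1.57,-1.57):
        def f(p):
            o=[]
            for q,x,e in S:
                X,Q=fk(q,p,s); o+=[*(X-x)/3,*(Q*R.from_euler('xyz',e).inv()).as_rotvec()*100]
            return np.array(o)
        g=least_squares(f,[340,420,420,250,-s[0]*-1.29+1.22,o7,0,0])
        if best is None or g.cost<best[0]: best=(g.cost,g.x,s)
    return best
if __name__=='__main__':
    c,p,s=fit(); print(c,p.round(3),s)
    for q,x,e in S: print((fk(q,p,s)[0]-x).round(1))
    print(fk(S[-1][0],p,s,True)[0].round(0))
E
python3 kin.py
```

```text
26.919360627419934 [ 3.38741e+02  5.85403e+02  4.18345e+02  4.00347e+02 -3.90000e-02
  1.54000e+00 -4.63150e+01  3.68300e+00] (-1, -1, -1, -1)
[-1.2  6.4  6.2]
[-5.4  5.7 -1.6]
[-1.9  1.8  1.4]
[-2.9 -2.  -2.4]
[-1.3 -5.6 -3.6]
[[  0.   0.   0.]
 [  0.   0. 339.]
 [ 55. 539. 565.]
 [308. 655. 252.]
 [456. 385.  -3.]]
```

```bash
cat >> kin.py <<'E'
LO=np.array([-3.06,-.37,-1.25,.18,-1.1,.23,-2.94]);HI=np.array([3.06,2.12,1.32,2.47,4.24,1.98,2.94])
def ik(q0,x,Q,p,s):
    f=lambda q:np.r_[(fk(q,p,s)[0]-x)/5,(fk(q,p,s)[1]*Q.inv()).as_rotvec()*50,(q-q0)*.05]
    g=least_squares(f,np.clip(q0,LO+.01,HI-.01),bounds=(LO,HI)); return g.x,np.abs(f(g.x)[:6]).max()
E
python3 - <<'E'
from kin import *
c,p,s=fit(); q=np.array(S[-1][0]); Q0=R.from_euler('xyz',S[-1][2])
y=np.radians(-107.5);u=np.array([np.cos(y),np.sin(y),0]);v=np.array([-u[1],u[0],0]);O=np.array([521.,54.5,112])
print('lift',end=' ')
q,e=ik(q,np.array([457.4,390.7,172]),Q0,p,s);print(q.round(2),e)
for k in (.25,.5,.75,1):
    x=np.array([457.4,390.7,172])*(1-k)+k*(O+u*(-130+13)+v*4+[0,0,60]); q,e=ik(q,x,R.from_euler('z',-48.8*k,degrees=True)*Q0,p,s); print(q.round(2),round(e,2))
for a,z in ((-60,40),(-3,25),(-3,0)):
    q,e=ik(q,O+u*(a+13)+v*4+[0,0,z],R.from_euler('z',-48.8,degrees=True)*Q0,p,s); print(a,z,q.round(2),round(e,2)); P=fk(q,p,s,True)[0]
    print(np.c_[(P-O+[0,0,112])@u,(P-O)@v,P[:,2]].round(0).tolist())
E
```

```text
lift [-1.5   1.    0.65  1.47  0.26  1.2  -0.59] 7.797404919074324e-06
[-1.38  1.02  0.67  1.43  0.2   1.28 -0.61] 0.0
[-1.25  1.04  0.69  1.38  0.14  1.36 -0.63] 0.0
[-1.1   1.07  0.72  1.31  0.08  1.44 -0.65] 0.0
[-0.95  1.11  0.73  1.23  0.03  1.54 -0.67] 0.0
-60 40 [-0.93  1.08  0.75  1.41  0.05  1.37 -0.65] 0.0
[[209.0, -480.0, 0.0], [209.0, -480.0, 339.0], [-268.0, -329.0, 646.0], [-354.0, 5.0, 409.0], [-47.0, 4.0, 152.0]]
-3 25 [-0.91  1.06  0.76  1.54  0.07  1.24 -0.63] 0.0
[[209.0, -480.0, 0.0], [209.0, -480.0, 339.0], [-260.0, -321.0, 654.0], [-297.0, 5.0, 394.0], [10.0, 4.0, 137.0]]
-3 0 [-0.91  1.09  0.74  1.54  0.05  1.21 -0.64] 0.0
[[209.0, -480.0, 0.0], [209.0, -480.0, 339.0], [-269.0, -314.0, 638.0], [-297.0, 5.0, 369.0], [10.0, 4.0, 112.0]]
```

Call:
{"name": "move_arm", "arguments": {
  "increments": [
    [-0.8,0,-0.6,0,0,0],
    [-2.5,0,-2.1,0,0,0],
    [-5,0,-4.2,0,0,0],
    [-8,0,-6.7,0,0,0],
    [-10.8,0,-9.1,0,0,0],
    [-12.6,0,-10.6,0,0,0],
    [-13.6,-0.1,-10.3,1,0,0.8],
    [-14.8,-0.3,-9.2,3.7,0,3.1],
    [-16.4,-0.6,-7.3,7.5,0,6.3],
    [-18.4,-0.9,-4.9,12.2,0,10.2],
    [-20.6,-1.3,-2.3,17.4,0,14.6],
    [-22.9,-1.7,0.5,22.8,0,19.2],
    [-25.1,-2.1,3.1,28,0,23.5],
    [-26.9,-2.5,5.3,32.3,0,27.1],
    [-28.3,-2.7,7,35.5,0,29.8],
    [-29,-2.8,7.8,37.4,0,31.4],
    [-29,-2.8,7.8,37.4,0,31.4],
    [-29,-2.8,7.8,37.4,0,31.4],
    [-29,-2.8,7.8,37.4,0,31.4]
  ]
}}

```text
clock: 8.4
eef_pos: [559.5, 167.1, 171.4]
tool_rot: [-3.139, 0.872, 1.266]
force: [-0.2, 0.7, -1.4]
width: 48.4
```

Run:
```python
from h import *
s=ctrl.read_state(); print(s['clock'],s['width'],s['force'],s['eef_pos'],s['tool_rot'],s['qpos'].round(2)); np.save('T5.npy',toolT(s)); shot('wrist','w5')
```

```text
8.4 48.38105561498606 [-0.18010953  0.73285803 -1.42948231] [559.51508709 167.12364394 171.42483391] [-3.13886957  0.87190922  1.2658603 ] [-0.94  1.12  0.74  1.19 -0.    1.58 -0.65]
```

View pics/w5.png

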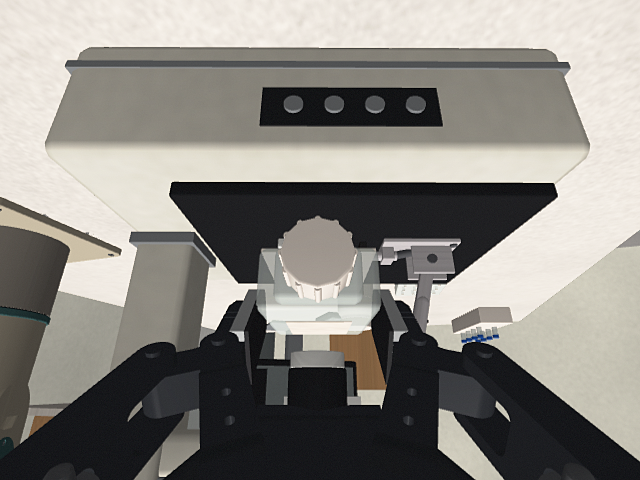

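Run:
```python
from h import *
T=np.load('T5.npy'); y=np.radians(-107.5);u=np.array([np.cos(y),np.sin(y),0]);v=np.array([-u[1],u[0],0]);O=np.array([521.,54.5,0])
W=lambda a,b,c:O+u*a+v*b+np.array([0,0,c])
for n,p in dict(lampc=(0,0,200),lampR=(0,24,200),lampL=(0,-24,200),lampF=(-24,0,200),plFL=(-103.75,-95,112),plFR=(-103.75,157,112),plRL=(103.75,-95,112),footFC=(-38,119,112),footFi=(-38,55,112)).items(): print(n,proj('wrist',W(*p),T).round(1)[0])
a=cv2.imread('pics/w4.png')[190:330,230:410];b=cv2.imread('pics/w5.png')
# cap circle in both
for f in ('w4','w5'):
    g=cv2.imread(f'pics/{f}.png').astype(int)[190:290,260:380]; m=((g[:,:,2]-g[:,:,0])>8)&(g.sum(2)>250)&(g.sum(2)<560); m=cv2.morphologyEx(m.astype(np.uint8),cv2.MORPH_OPEN,np.ones((9,9))); 
    n,l,st,c=cv2.connectedComponentsWithStats(m); i=1+st[1:,4].argmax(); print(f,st[i],c[i]+[260,190])
g=cv2.imread('pics/w5.png',0); ed=cv2.Canny(g,60,150)
# plate edges: front edge row transitions
for cc in (200,250,480,530): print('col',cc,[r for r in range(165,290) if abs(int(g[r,cc])-int(g[r-2,cc]))>35])
for r in (200,210,220,230): print('row',r,[c for c in range(150,580) if abs(int(g[r,c])-int(g[r,c-2]))>35])
for r in (355,360,365): print('row',r,[c for c in range(270,370) if abs(int(g[r,c])-int(g[r,c-2]))>30])
```

```text
lampc [315.7 351.8]
lampR [344.3 351.8]
lampL [287.  351.7]
lampF [315.4 349. ]
plFL [170.3 197.3]
plFR [554.3 197.5]
plRL [238.9 283.4]
footFC [458.4 237.3]
footFi [381.6 237.3]
w4 [  20   23   75   73 4351] [317.15444725 251.482188  ]
w5 [  21   28   74   67 3926] [317.58099847 251.23764646]
col 200 [182, 183, 235, 236, 237, 239, 240, 241, 250, 251, 252, 254, 255]
col 250 [182, 183, 283, 284, 285, 289]
col 480 [182, 183, 184, 257, 258, 259]
col 530 [183, 184, 218, 219, 220]
row 200 [172, 173, 174, 553, 554, 555, 556]
row 210 [180, 181, 182, 540, 541, 542, 543]
row 220 [188, 189, 190, 298, 299, 300, 302, 307, 308, 330, 331, 334, 335, 337, 338, 339, 527, 528, 529, 530]
row 230 [196, 197, 198, 289, 290, 291, 292, 346, 347, 514, 515, 516, 517]
row 355 [274, 275, 284, 285, 286, 291, 292]
row 360 [290, 291, 292]
row 365 [290, 291, 292, 344, 345, 346, 356, 357]
```

Run:
```python
from h import *
y=np.radians(-58.7); f=np.array([np.cos(y),np.sin(y),0]);g=np.array([-f[1],f[0],0]); C=np.array([450.5,402,13.5])
for n in ('T3','T4'):
    T=np.load(n+'.npy'); print(n,proj('wrist',[C-68*f-[0,0,12],C-68*f+[0,0,12],C-68*f+12*g,C-68*f-12*g],T).round(1).tolist())
for fn in ('w3','w4','w5'):
    im=cv2.imread(f'pics/{fn}.png').astype(int); print(fn,'col317',[ (r,int(im[r,312:322].mean())) for r in range(180,290,4)])
T4=np.load('T4.npy'); T5=np.load('T5.npy'); Cf=np.linalg.inv(T4)@np.r_[C,1]; Cn=(T5@Cf)[:3]
y=np.radians(-107.5);u=np.array([np.cos(y),np.sin(y),0]);v=np.array([-u[1],u[0],0]);O=np.array([522.2,54.1,112])
d=Cn-O; print('flask in imager',d@u,d@v,d[2]-13.5)
for t in ((-30,4,20),(-3,4,20),(-3,4,1)):
    w=O+u*t[0]+v*t[1]+np.array([0,0,13.5+t[2]])-Cn; print(t,(w@T5[:3,:3]/10).round(2))
```

```text
T3 [[318.7, 195.8], [318.7, 251.7], [349.7, 222.7], [287.8, 222.8]]
T4 [[318.5, 209.5], [318.6, 280.9], [357.1, 243.5], [280.1, 243.7]]
w3 col317 [(180, 187), (184, 182), (188, 186), (192, 186), (196, 189), (200, 182), (204, 117), (208, 121), (212, 121), (216, 122), (220, 124), (224, 125), (228, 124), (232, 126), (236, 126), (240, 127), (244, 128), (248, 129), (252, 129), (256, 184), (260, 185), (264, 182), (268, 186), (272, 176), (276, 161), (280, 194), (284, 192), (288, 25)]
w4 col317 [(180, 181), (184, 180), (188, 182), (192, 184), (196, 180), (200, 185), (204, 186), (208, 189), (212, 186), (216, 162), (220, 120), (224, 120), (228, 121), (232, 122), (236, 122), (240, 123), (244, 123), (248, 124), (252, 125), (256, 125), (260, 126), (264, 127), (268, 127), (272, 128), (276, 128), (280, 129), (284, 135), (288, 162)]
w5 col317 [(180, 228), (184, 17), (188, 20), (192, 21), (196, 33), (200, 32), (204, 32), (208, 32), (212, 32), (216, 73), (220, 147), (224, 147), (228, 147), (232, 146), (236, 148), (240, 148), (244, 147), (248, 148), (252, 149), (256, 150), (260, 151), (264, 152), (268, 152), (272, 153), (276, 154), (280, 155), (284, 163), (288, 200)]
flask in imager -132.23814901590478 1.572422573023469 59.00647000205788
(-30, 4, 20) [-3.59  0.27 10.34]
(-3, 4, 20) [-5.33  0.27 12.4 ]
(-3, 4, 1) [-3.87  0.27 13.63]
```

Call:
{"name": "move_arm", "arguments": {
  "increments": [
    [-0.2,0,0.6,0,0,0],
    [-0.7,0.1,2,0,0,0],
    [-1.4,0.1,4,0,0,0],
    [-2.2,0.2,6.2,0,0,0],
    [-2.9,0.2,8.3,0,0,0],
    [-3.4,0.3,9.7,0,0,0],
    [-3.6,0.3,10.2,0,0,0],
    [-3.6,0.3,10.2,0,0,0],
    [-3.6,0.3,10.2,0,0,0],
    [-3.6,0.3,10.2,0,0,0],
    [-3.6,0.3,10.2,0,0,0]
  ]
}}

```text
clock: 9.55
eef_pos: [532.9, 68.8, 134.3]
tool_rot: [3.141, 0.872, 1.262]
force: [-0.2, 0.2, 0.0]
width: 48.4
```

```bash
cat >> h.py <<'E'
y_=np.radians(-107.5);U=np.array([np.cos(y_),np.sin(y_),0]);V=np.array([-U[1],U[0],0]);O=np.array([522.2,54.1,112])
def flask():
    T4=np.load('T4.npy');T=toolT();C=(T@np.linalg.inv(T4)@np.r_[450.5,402,13.5,1])[:3]
    d=C-O; print('flask in seat',(d@U).round(1),(d@V).round(1),(d[2]-13.5).round(1)); return T,C
def seat(*t):
    T,C=flask(); return ((O+U*t[0]+V*t[1]+np.array([0,0,13.5+t[2]])-C)@T[:3,:3]/10).round(2)
E
python3 - <<'E'
from h import *
s=ctrl.read_state(); print(s['clock'],s['force'],s['width'],s['tool_rot']); print(seat(-5,4,20),seat(-5,4,1)); np.save('T6.npy',toolT()); shot('wrist','w6')
E
```

```text
9.55 [-0.17220222  0.20140601  0.01105382] 48.42475020600406 [3.14075339 0.87182189 1.26185147]
flask in seat -30.5 5.7 21.9
flask in seat -30.5 5.7 21.9
[-1.49 -0.17  2.07] [-0.04 -0.17  3.29]
```

View pics/w6.png

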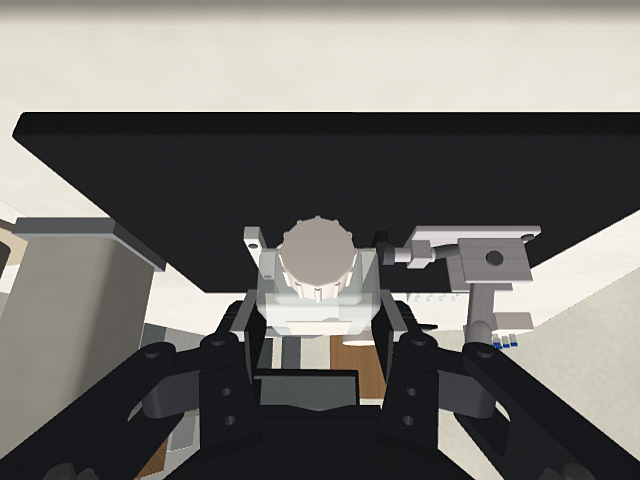

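Wrist view: the flask, cap at (317,258), hangs between the fence (253,240) and the pad (381,243), both clear of it. The lever at (482,300) is clear of the right knuckle. Advance, then lower.

Call:
{"name": "move_arm", "arguments": {
  "increments": [
    [-0.3,-0.05,0.4,0,0,0],
    [-0.8,-0.15,1.1,0,0,0],
    [-1.3,-0.25,1.8,0,0,0],
    [-1.5,-0.25,2.1,0,0,0],
    [-1.5,-0.25,2.1,0,0,0],
    [-1.1,-0.25,2.4,0,0,0],
    [-0.7,-0.25,2.75,0,0,0],
    [-0.3,-0.25,3.1,0,0,0],
    [-0.1,-0.25,3.25,0,0,0],
    [-0.1,-0.25,3.25,0,0,0],
    [-0.1,-0.25,3.25,0,0,0],
    [-0.1,-0.25,3.25,0,0,0]
  ]
}}

```text
clock: 10.8
eef_pos: [522.5, 44.4, 114.4]
tool_rot: [3.141, 0.872, 1.261]
force: [-0.2, -1.4, -1.7]
width: 48.4
```

Run:
```python
from h import *
s=ctrl.read_state(); print(s['clock'],s['force'],s['width'],s['tool_rot']); print(seat(-4,3,0)); np.save('T7.npy',toolT()); shot('wrist','w7')
# cap endface predicted vs seen and fence/pad projections
T=toolT(); W=lambda a,b,c:O+U*a+V*b+np.array([0,0,c])
for n,p in dict(fenceFi=(-35,-25,8),endstopT=(36,0,8),padF=(-17,34.5,2.5),flaskBL=(-40,-22,0)).items(): print(n,proj('wrist',W(*p),T).round(0)[0])
im=cv2.imread('pics/w7.png')[190:390,160:560]; cv2.imwrite('pics/w7c.png',cv2.resize(im,None,fx=2,fy=2,interpolation=cv2.INTER_CUBIC))
```

```text
10.8 [-0.22662472 -1.40258052 -1.67712413] 48.415423232794595 [3.14070982 0.87247123 1.26056045]
flask in seat -4.1 3.1 2.0
[ 0.15 -0.01  0.13]
fenceFi [252. 261.]
endstopT [314. 299.]
padF [385. 262.]
flaskBL [258. 239.]
```

Call:
{"name": "move_arm", "arguments": {
  "increments": [
    [0.08,0,0.06,0,0,0],
    [0.15,0,0.13,0,0,0],
    [0.19,0,0.16,0,0,0],
    [0.19,0,0.16,0,0,0],
    [0.19,0,0.16,0,0,0],
    [0.19,0,0.16,0,0,0]
  ]
}}

```text
clock: 11.45
eef_pos: [522.4, 44.5, 112.4]
tool_rot: [3.141, 0.873, 1.261]
force: [-0.2, 2.4, 5.4]
width: 48.4
```

Run:
```python
from h import *
s=ctrl.read_state(); print(s['clock'],s['force'],s['torque'],s['width']); flask(); shot('wrist','w8')
```

```text
11.45 [-0.15512519  2.36158991  5.42021994] [ 0.34219852  0.22501914 -0.22086536] 48.391371950116834
flask in seat -4.1 3.1 -0.0
```

The flask is on the stage (fz about 5 N). Release by opening part way.

Call:
{"name": "move_arm", "arguments": {
  "increments": [
    [0,0,0,0,0,0],
    [0,0,0,0,0,0],
    [0,0,0,0,0,0],
    [0,0,0,0,0,0],
    [0,0,0,0,0,0],
    [0,0,0,0,0,0]
  ],
  "grip": 0.5
}}

```text
clock: 12.1
eef_pos: [522.3, 44.4, 111.6]
tool_rot: [3.141, 0.873, 1.261]
force: [-0.5, -0.2, -0.5]
width: 63.9
```

Run:
```python
from h import *
s=ctrl.read_state(); print(s['clock'],s['force'],s['width']); flask(); T=toolT(); np.save('T9.npy',T); im=shot('wrist','w9')
W=lambda a,b,c:O+U*a+V*b+np.array([0,0,c])
print('cap face pred',proj('wrist',[W(-72,3,1.5),W(-72,3,25.5)],T).round(0).tolist())
im=cv2.imread('pics/w9.png').astype(int); print([(r,int(im[r,312:322].mean())) for r in range(196,300,4)])
```

```text
12.1 [-0.48301655 -0.18389889 -0.4802444 ] 63.92994282239903
flask in seat -4.0 3.0 -0.8
cap face pred [[318.0, 212.0], [318.0, 283.0]]
[(196, 35), (200, 36), (204, 36), (208, 37), (212, 36), (216, 39), (220, 161), (224, 160), (228, 160), (232, 161), (236, 161), (240, 162), (244, 162), (248, 162), (252, 163), (256, 163), (260, 164), (264, 165), (268, 166), (272, 167), (276, 167), (280, 169), (284, 168), (288, 233), (292, 215), (296, 234)]
```

Call:
{"name": "move_arm", "arguments": {
  "increments": [
    [0,0,-0.5,0,0,0],
    [0,0,-2,0,0,0],
    [0,0,-4,0,0,0],
    [0,0,-7,0,0,0],
    [0,0,-10,0,0,0],
    [0,0,-12.5,0,0,0],
    [0,0,-14,0,0,0],
    [0,0,-14,0,0,0],
    [0,0,-14,0,0,0]
  ]
}}

```text
clock: 13.05
eef_pos: [554.7, 146.3, 201.5]
tool_rot: [-3.142, 0.873, 1.261]
force: [-0.4, 0.0, -0.3]
width: 63.7
```

```bash
cat >> h.py <<'E'
TIP=29.
def tipto(rows):
    T=toolT(); P0=T[:3,3]-TIP*T[:3,2]; d=P0-[*O[:2],0]; print('tip now',(d@U).round(1),(d@V).round(1),d[2].round(1))
    return [(((O*[1,1,0]+U*a+V*b+np.array([0,0,c]))-P0)@T[:3,:3]/10).round(2).tolist() for a,b,c in rows]
E
python3 - <<'E'
from h import *
from kin import fit,ik,fk
s=ctrl.read_state(); print(s['clock'],s['force']); shot('wrist','w10')
rows=[(-110,47,190),(-13,47,184),(-13,57,184),(-13,74.5,186),(-13,90.8,190),(-13,109.1,188.7),(-13,127,181),(-13,142.2,166.8),(-13,147.8,157.7),(-13,151.7,147.5)]
for r,t in zip(rows,tipto(rows)): print(r,t)
c,p,sg=fit(); q=s['qpos']; Q=R.from_euler('xyz',s['tool_rot']); a=toolT()[:3,2]
for r in rows:
    q,e=ik(q,O*[1,1,0]+U*r[0]+V*r[1]+np.array([0,0,r[2]])+TIP*a,Q,p,sg); print(q.round(2),round(e,2))
im=cv2.imread('pics/scene0.png'); i2=shot('scene','s3')[:,:,::-1]
cv2.imwrite('pics/s3c.png',cv2.convertScaleAbs(cv2.resize(i2[130:250,290:450],None,fx=5,fy=5,interpolation=cv2.INTER_CUBIC),alpha=1.3))
E
```

```text
13.05 [-0.38040256  0.02922944 -0.25984674]
tip now -119.4 3.2 219.9
(-110, 47, 190) [1.7, 4.38, 2.62]
(-13, 47, 184) [-4.06, 4.44, 10.44]
(-13, 57, 184) [-4.06, 5.44, 10.44]
(-13, 74.5, 186) [-4.21, 7.19, 10.3]
(-13, 90.8, 190) [-4.51, 8.81, 10.04]
(-13, 109.1, 188.7) [-4.41, 10.65, 10.11]
(-13, 127, 181) [-3.81, 12.44, 10.6]
(-13, 142.2, 166.8) [-2.72, 13.96, 11.51]
(-13, 147.8, 157.7) [-2.02, 14.52, 12.09]
(-13, 151.7, 147.5) [-1.24, 14.91, 12.74]
[-0.89  1.12  0.76  1.21  0.03  1.51 -0.61] 0.0
[-0.86  1.06  0.78  1.43  0.08  1.31 -0.57] 0.0
[-0.84  1.07  0.78  1.41  0.08  1.32 -0.56] 0.0
[-0.82  1.08  0.78  1.37  0.08  1.33 -0.55] 0.0
[-0.79  1.09  0.78  1.33  0.09  1.35 -0.53] 0.0
[-0.77  1.1   0.78  1.29  0.09  1.36 -0.52] 0.0
[-0.74  1.13  0.77  1.25  0.08  1.37 -0.51] 0.0
[-0.72  1.15  0.77  1.21  0.08  1.37 -0.51] 0.0
[-0.71  1.17  0.76  1.2   0.07  1.37 -0.51] 0.0
[-0.7   1.18  0.76  1.19  0.07  1.36 -0.52] 0.0
```

View pics/w10.png

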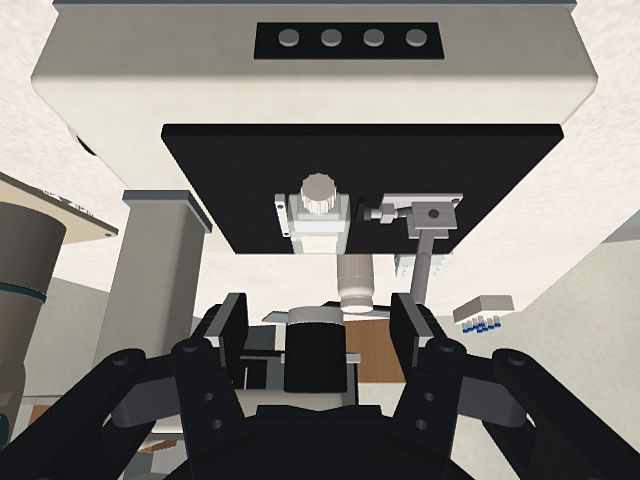

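The flask sits square between the fence (282,215) and the pad (362,210), with the cap (319,192) to the front and the fingers clear. Next, shut the gripper and come in from the front on the inner side of the lever.

Call:
{"name": "move_arm", "arguments": {
  "increments": [
    [0.2,0.5,0.3,0,0,0],
    [0.7,1.8,1,0,0,0],
    [1.3,3.3,2,0,0,0],
    [1.7,4.2,2.6,0,0,0],
    [1.7,4.4,2.6,0,0,0],
    [1.2,4.4,3.3,0,0,0],
    [0.1,4.4,4.7,0,0,0],
    [-1.2,4.4,6.5,0,0,0],
    [-2.5,4.4,8.3,0,0,0],
    [-3.5,4.4,9.7,0,0,0],
    [-4.05,4.4,10.4,0,0,0],
    [-4.05,4.4,10.4,0,0,0],
    [-4.05,4.4,10.4,0,0,0],
    [-4.05,4.4,10.4,0,0,0]
  ],
  "grip": -1
}}

```text
clock: 14.55
eef_pos: [565.3, 33.8, 165.6]
tool_rot: [3.141, 0.871, 1.263]
force: [0.5, 0.2, -0.5]
width: -0.0
```

Run:
```python
from h import *
s=ctrl.read_state(); print(s['clock'],s['force'],s['width']); T=toolT(); shot('wrist','w11'); shot('scene','s4')
rows=[(-13,57,184),(-13,74.5,186),(-13,90.8,190),(-13,109.1,188.7),(-13,127,181),(-13,142.2,166.8),(-13,147.8,157.7),(-13,151.7,147.5)]
for r,t in zip(rows,tipto(rows)): print(r,t)
c=[-20,95,128]
for n,p in dict(piv=(-20,95,128),tip=(-20,76.5,197.6)).items(): print(n,proj('wrist',O*[1,1,0]+U*p[0]+V*p[1]+np.array([0,0,p[2]]),T).round(0))
a=cv2.imread('pics/w11.png')[150:470,160:560]; b=cv2.imread('pics/s4.png')
b=cv2.resize(b[170:300,280:400],None,fx=2.9,fy=2.9,interpolation=cv2.INTER_CUBIC)
o=np.zeros((max(a.shape[0],b.shape[0]),a.shape[1]+b.shape[1],3),np.uint8);o[:a.shape[0],:a.shape[1]]=a;o[:b.shape[0],a.shape[1]:]=b; cv2.imwrite('pics/c12.png',o);print(o.shape)
```

```text
14.55 [ 0.502409    0.16241927 -0.50910943] -0.01626549456025573
tip now -15.4 47.2 184.3
(-13, 57, 184) [-0.13, 0.98, 0.2]
(-13, 74.5, 186) [-0.28, 2.73, 0.07]
(-13, 90.8, 190) [-0.58, 4.36, -0.19]
(-13, 109.1, 188.7) [-0.48, 6.19, -0.11]
(-13, 127, 181) [0.11, 7.98, 0.38]
(-13, 142.2, 166.8) [1.2, 9.5, 1.29]
(-13, 147.8, 157.7) [1.9, 10.06, 1.88]
(-13, 151.7, 147.5) [2.68, 10.45, 2.53]
piv [[411. 193.]]
tip [[386. 331.]]
(377, 748, 3)
```

Call:
{"name": "move_arm", "arguments": {
  "increments": [
    [-0.1,0.4,0.2,0,0,0],
    [-0.1,1,0.2,0,0,0],
    [-0.2,1.8,0.15,0,0,0],
    [-0.3,2.7,0.1,0,0,0],
    [-0.45,3.5,-0.05,0,0,0],
    [-0.6,4.4,-0.2,0,0,0],
    [-0.6,5.3,-0.2,0,0,0],
    [-0.5,6.2,-0.1,0,0,0],
    [-0.2,7.1,0.1,0,0,0],
    [0.1,8,0.4,0,0,0],
    [0.1,8,0.4,0,0,0]
  ]
}}

```text
clock: 15.75
eef_pos: [638.2, 5.0, 161.3]
tool_rot: [-3.134, 0.874, 1.262]
force: [-7.1, 2.3, 1.4]
width: 0.2
```

Run:
```python
from h import *
s=ctrl.read_state(); print(s['clock'],s['force'],'in imager',s['force']@U,s['force']@V,s['width']); shot('wrist','w12')
rows=[(-13,127,181),(-13,142.2,166.8),(-13,147.8,157.7),(-13,151.7,147.5)]
for r,t in zip(rows,tipto(rows)): print(r,t)
```

```text
15.75 [-7.10795864  2.26691776  1.41518133] in imager -0.024593509499994646 -7.460655953239427 0.24275034767652887
tip now -10.4 125.3 180.2
(-13, 127, 181) [0.1, 0.16, -0.25]
(-13, 142.2, 166.8) [1.2, 1.69, 0.65]
(-13, 147.8, 157.7) [1.9, 2.25, 1.23]
(-13, 151.7, 147.5) [2.68, 2.65, 1.88]
```

Contact force on the tool is 7.5 N towards -y, as expected from the lever's spring. Continue over the high point.

Call:
{"name": "move_arm", "arguments": {
  "increments": [
    [0.4,0.7,0.1,0,0,0],
    [0.8,1.2,0.4,0,0,0],
    [1.3,1.7,0.7,0,0,0],
    [1.7,2.05,1,0,0,0],
    [2.1,2.35,1.35,0,0,0],
    [2.5,2.55,1.7,0,0,0],
    [2.7,2.65,1.9,0,0,0],
    [2.7,2.65,1.9,0,0,0],
    [2.7,2.65,1.9,0,0,0]
  ]
}}

```text
clock: 16.7
eef_pos: [666.3, 0.6, 129.8]
tool_rot: [3.141, 0.873, 1.261]
force: [-0.1, 0.2, -1.0]
width: 0.3
```

Run:
```python
from h import *
s=ctrl.read_state(); print(s['clock'],s['force'],'in imager',s['force']@U,s['force']@V); shot('wrist','w13')
tipto([])
```

```text
16.7 [-0.08709771  0.18267241 -0.98531132] in imager -0.14802698785888643 -0.1379972186614958
tip now -14.5 153.7 148.6
```

Call:
{"name": "move_arm", "arguments": {
  "increments": [
    [0,0,-0.5,0,0,0],
    [0,0,-2,0,0,0],
    [0,0,-4.5,0,0,0],
    [0,0,-8,0,0,0],
    [0,0,-11.5,0,0,0],
    [0,0,-14,0,0,0],
    [0,0,-15,0,0,0],
    [0,0,-15,0,0,0],
    [0,0,-15,0,0,0]
  ]
}}

```text
clock: 17.65
eef_pos: [701.1, 109.6, 226.0]
tool_rot: [3.141, 0.873, 1.261]
force: [0.2, -1.0, -0.4]
width: -0.0
```

Run:
```python
from h import *
s=ctrl.read_state(); print(s['clock'],s['force'],s['width']); T=toolT(); shot('wrist','w14'); shot('scene','s5')
W=lambda a,b,c:O*[1,1,0]+U*a+V*b+np.array([0,0,c])
for n,p in dict(piv=(-20,95,128),closedtip=(-20,167,128),opentip=(-20,76.5,197.6),capface=(-68,0,125.5),capL=(-68,-12,125.5),capR=(-68,12,125.5)).items(): print(n,proj('wrist',W(*p),T).round(0)[0],proj('scene',W(*p)).round(0)[0])
a=cv2.imread('pics/w14.png')[60:380,130:530]; b=cv2.imread('pics/s5.png')
b=cv2.resize(b[190:300,270:400],None,fx=3,fy=3,interpolation=cv2.INTER_CUBIC)
o=np.zeros((330,790,3),np.uint8);o[:320,:400]=a;o[:,400:]=b; cv2.imwrite('pics/c15.png',o)
```

```text
17.65 [ 0.18840206 -1.01724113 -0.42208606] -0.0006417844688477595
piv [253. 200.] [356. 271.]
closedtip [334. 200.] [371. 293.]
opentip [224. 275.] [354. 237.]
capface [119. 167.] [359. 241.]
capL [103. 167.] [357. 237.]
capR [135. 167.] [361. 244.]
```

View pics/c15.png

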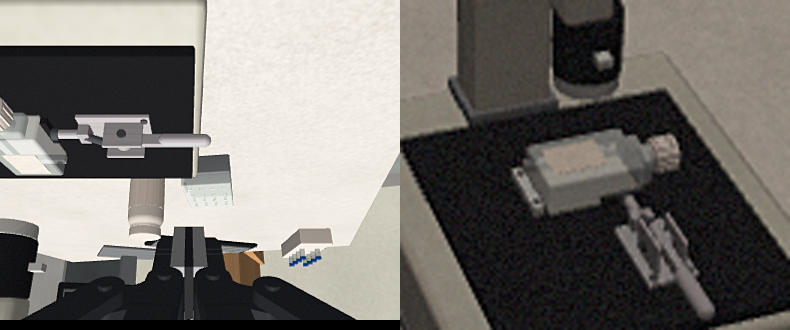

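The lever lies level outwards, its tip at about (335,200) against a predicted (334,200) when closed. The flask is against the end stop with the pad on it. Its cap in the scene view is at about (358,241), against (359,241) predicted for the seat. The arm is clear, so I'll hand in.

```bash
python3 -c "
from cell import ctrl
s=ctrl.read_state();print(s['clock'],s['force']);print(ctrl.finish_job())"
```

```text
17.75 [ 0.48149882 -0.87277111  0.43500541]
the job is handed in; nothing more can be done
None
```

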